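# Ply the silicone caps and take a hardness reading

### The job

Check the hardness of the silicone flask caps: one top alone is too thin for a true reading, so nest the two caps that stand on the bench over the cap on the round steel anvil, fully down and straight. Then take the dial hardness gauge from its rest and hold it upright on the marked ring of the uppermost cap, dial facing the front edge of the bench, pressing gently until its foot sits flat on the rubber. Finish while still holding it pressed there (do not let go), and leave the other things on the bench alone.

Things in the scene. Friction and masses are not known exactly. Their poses are not given: they have to be found in the camera images.
- anvil: round ground steel plate, 84 mm diameter, 15 mm high, fixed to the bench. Origin: centre of its underside, z up
- cap_a: grey moulded silicone flask cap, mouth down like an upturned cup: 61 mm wide over the 7 mm high upright rim at its foot, 36 mm high, above the rim tapering from 55 to 36 mm at the flat top; hollow, top 8 mm thick: equal caps nest at 8 mm pitch with 1 mm play sideways; 45 g. Origin: centre of its underside, z up. It stands loose in the middle of the anvil
- cap_b: grey moulded silicone flask cap, mouth down like an upturned cup: 61 mm wide over the 7 mm high upright rim at its foot, 36 mm high, above the rim tapering from 55 to 36 mm at the flat top; hollow, top 8 mm thick: equal caps nest at 8 mm pitch with 1 mm play sideways; 45 g. Origin: centre of its underside, z up. It stands loose on the bench
- cap_c: grey moulded silicone flask cap, mouth down like an upturned cup: 61 mm wide over the 7 mm high upright rim at its foot, 36 mm high, above the rim tapering from 55 to 36 mm at the flat top; hollow, top 8 mm thick: equal caps nest at 8 mm pitch with 1 mm play sideways; 45 g. Origin: centre of its underside, z up. It stands loose on the bench
- cap_b_spot (a point): the spot to gauge on cap_b: middle of its flat top, inside a dark ring of 29 mm diameter that is printed there, 36 mm above the cap's origin. The top gives about 0.8 mm under the gauge's thin indenter, hardly at all under its foot
- cap_c_spot (a point): the same spot on cap_c, 36 mm above that cap's origin
- gauge_rest: black block 50 x 50 mm, top 30 mm above the bench, on a 66 x 60 mm base, fixed, with an upright bore of 20 mm diameter and 25 mm depth in its middle in which the gauge stands. Origin: centre of its underside
- gauge: dial hardness gauge, 113 mm high, 0.2 kg, upright and loose in its rest (origin 10 mm above the bench there; lift it 25 mm straight up to clear the bore). Origin: centre of the flat underside of its steel foot (18 mm diameter); z up along the gauge; the dial looks along its -x. Shoulder 26 mm diameter from 20 to 25 mm rests on the block; round case, 46 mm across y, 22 mm along x, from 24 to 70 mm
- gauge_grip (a point): the point to hold: on the gauge's axis, 95 mm above the foot, in the round upright grip of 22 mm diameter that reaches from 75 to 113 mm above the foot
- gauge_dial (a point): middle of the dial's face, 12.5 mm in front of the gauge's axis, 47 mm above the foot
- gauge_indenter (a joint): sprung indenter pin, 3 mm thick, in the middle of the foot: 0 = standing 2.5 mm out below the foot, grows as it is pressed in, at most 0.0025 m; spring 1 N at 0 and 2 N more per mm. With the foot flat on a cap it stands near 0.0017; the dial's needle turns with it. A push of 6 to 10 N in all seats the foot; the reading of this value in the state is good to about 1 mm only
- bench_front (a point): a point on the front edge of the bench (the robot's side, world -x), which the dial is to face
- dropper_bottle: bystander: amber dropper bottle with a dark teat, 30 mm diameter, 89 mm high
- amber_bottle: bystander: brown bottle with a white cap, 45 mm diameter, 91 mm high
- petri_plate: bystander: agar dish, 101 mm diameter, 16 mm high
- coverslip_box: bystander: flat white box, 34 x 52 x 16 mm
- forceps: bystander: steel forceps lying, 125 mm long
- marker_pen: bystander: marker pen lying, 135 mm long
- beaker: bystander: glass beaker, 70 mm diameter, 75 mm high
Things that resemble listed ones, but are neither listed nor needed, are in the scene too. What is shaped like the cap_b but yellow is not meant.

How it is judged (in metres and radians):
On the way, in this order (a step that is already met when the one before it is completed fails the run):
1. both loose caps are nested over the cap on the anvil, fully down and straight, and let go, with the gauge still in its rest (((z of cap_a in the frame of anvil between 0.013 and 0.017 m and horizontal distance between cap_a and anvil below 0.015 m and angle between each of cap_a, cap_b, cap_c's own z axis and vertical below 0.06 rad and z of cap_b in the frame of cap_a between 0.006 and 0.01 m and horizontal distance between cap_b and cap_a below 0.003 m and z of cap_c in the frame of cap_b between 0.006 and 0.01 m and horizontal distance between cap_c and cap_b below 0.003 m) or (z of cap_a in the frame of anvil between 0.013 and 0.017 m and horizontal distance between cap_a and anvil below 0.015 m and angle between each of cap_a, cap_c, cap_b's own z axis and vertical below 0.06 rad and z of cap_c in the frame of cap_a between 0.006 and 0.01 m and horizontal distance between cap_c and cap_a below 0.003 m and z of cap_b in the frame of cap_c between 0.006 and 0.01 m and horizontal distance between cap_b and cap_c below 0.003 m)) and contact force between the fingers and cap_a below 0.5 N and contact force between the fingers and cap_b below 0.5 N and contact force between the fingers and cap_c below 0.5 N and distance of gauge from where it was at the start of the episode below 0.02 m), for 0.2 s.
2. the gauge is lifted out of its rest (height (world z) of gauge above 0.032 m and contact force between the fingers and gauge above 2 N), for 0.1 s.
At the end, for the whole second after the job is handed in: Caps nested: each 8 mm (+-2) above the one below, axes within 3 mm, tilt under 0.06 rad, lowest within 15 mm of the anvil's middle. Gauge held by the fingers, foot within 5 mm of the top spot and 0.7 mm of the rubber, tilt under 0.07, dial to front within 0.35, indenter in 1 mm, 3 to 25 N ((((z of cap_a in the frame of anvil between 0.013 and 0.017 m and horizontal distance between cap_a and anvil below 0.015 m and angle between each of cap_a, cap_b, cap_c's own z axis and vertical below 0.06 rad and z of cap_b in the frame of cap_a between 0.006 and 0.01 m and horizontal distance between cap_b and cap_a below 0.003 m and z of cap_c in the frame of cap_b between 0.006 and 0.01 m and horizontal distance between cap_c and cap_b below 0.003 m) and (horizontal distance between gauge and cap_c_spot below 0.005 m and contact force between gauge and cap_c between 3 and 25 N and z of cap_c_spot in the frame of gauge above -0.0007 m)) or ((z of cap_a in the frame of anvil between 0.013 and 0.017 m and horizontal distance between cap_a and anvil below 0.015 m and angle between each of cap_a, cap_c, cap_b's own z axis and vertical below 0.06 rad and z of cap_c in the frame of cap_a between 0.006 and 0.01 m and horizontal distance between cap_c and cap_a below 0.003 m and z of cap_b in the frame of cap_c between 0.006 and 0.01 m and horizontal distance between cap_b and cap_c below 0.003 m) and (horizontal distance between gauge and cap_b_spot below 0.005 m and contact force between gauge and cap_b between 3 and 25 N and z of cap_b_spot in the frame of gauge above -0.0007 m))) and contact force between the fingers and cap_a below 0.5 N and contact force between the fingers and cap_b below 0.5 N and contact force between the fingers and cap_c below 0.5 N and value of joint gauge_indenter above 0.001 m and angle between gauge's own z axis and vertical below 0.07 rad and angle between the x axis of gauge and the x axis of anvil, either way round below 0.35 rad and x of bench_front in the frame of gauge below -0.1 m and contact force between the fingers and gauge above 2 N and contact force between gauge and gauge_rest below 0.2 N and contact force between gauge and anvil below 0.2 N); the arm keeps its last pose, push and grip.
It fails at once if the gauge is pressed hard on a cap (over 35 N) (contact force between gauge and cap_a above 35 N or contact force between gauge and cap_b above 35 N or contact force between gauge and cap_c above 35 N).
It fails at once if a bystander is pushed more than 20 mm from its place (distance of any of dropper_bottle, amber_bottle, petri_plate, coverslip_box, forceps, marker_pen, beaker from where it was at the start of the episode above 0.02 m).
It also fails if it takes over 56 s, if anything falls off the work surface, if the arm or the gripper's body presses on something with over 40 N, if the wrist force passes 120 N, or if a joint passes its speed limit or range.

### The arm

A 6-joint arm with a two-finger parallel gripper is mounted at the origin on a cart in front of the work surface, level with it; the furniture and walls round the work are solid. World frame = base frame: x ahead of the robot, y to its left, z up, the work surface at z = 0. Lengths are in mm, angles in rad, forces in N, time in s.
With the tool pointing down it reaches from about 300 to 775 mm from the base axis. Payload 14.6 kg.
Tool frame: the origin (TCP) lies midway between the tips of the shut fingers; the grasp point (between the pads) lies behind it (manip.grip_depth is the z of the grasp point in the tool frame, in mm); z points along the fingers, y is the line along which they close (so a half turn about z gives the same grasp; the last joint's range is limited). The gripper opens to 94 mm and grips with 3 to 60 N. Pads are 16 mm wide; open, the fingers measure 119 mm over their backs; the gripper's body (75 mm by 177 mm) begins 78 mm behind the grasp point.
Start: joints at [1.212, 0.3, 1.521, -0, 1.321, -0.067], TCP at [158.22, 526.741, 205.446] pointing down, gripper open.
Joint ranges: [-3.03, 3.03], [-0.79, 2.21], [0.23, 2.52], [-1.04, 4.18], [0, 3.07], [-2.55, 2.55]. Speed limits (rad/s): [2.22, 2.22, 2.57, 3.14, 3.14, 3.14].

### API

Orientations are given as [roll, pitch, yaw] about the fixed x, y, z axes, in that order (R = Rz(yaw) Ry(pitch) Rx(roll)).
In Python, from cell import manip gives the robot as it stands.
- The arm moves only by the shell command python3 -m creep 'ROWS' [OPENING] [FORCE]. ROWS is 1 to 5 rows, parted by semicolons, with the numbers parted by spaces; each row has 6 numbers: dx, dy, dz in mm, then a rotation vector rx, ry, rz in rad; each row is the pose to reach, as a shift and turn from the pose commanded when the command began, along the tool's axes at that moment; what a row does not reach only later rows make up. A row lasts 1/10 s, in which the tool goes at most 50 mm and 0.15 rad, less where a joint would pass 70% of its speed; a pose out of reach is approached as far as the arm can. OPENING is the finger opening in mm, set as the command begins (- or left out keeps the last). The fingers move at their own pace and stop on an object; FORCE is the grip in N (left out, the last holds). Time passes only in rows, so rows that do not move let the fingers close. It prints the time, the measured TCP pose, the force, the opening and the grip force at its end. Input that does not fit is refused with a message, and nothing moves.
- manip.read_state(): the state, without advancing time (a new reading comes with each control period).
- manip.camera(name): name is "scene" or "top" or "wrist"; returns (picture, depth): 384x512x3 uint8, red, green, blue; 384x512 float32, mm along the optical axis (not along the pixel's ray), 0 where there is no reading.
- manip.camera_info(name): a dict with "K" (3x3 intrinsics, pixels), "rvec" (rotation vector, rad) and "tvec" (3), from world to camera coordinates, as OpenCV has them; the wrist camera has in their place "mount" (4x4, takes a point from camera to tool coordinates, whose origin is the TCP and whose axes are the flange's). Camera axes: x right, y down, z forward; pixel columns grow to the right and rows downward; lengths in mm; the calibration is good to about 2 mm. A picture is of the moment at which its call begins: read the wrist's pose just before it. camera_info takes no time and is no camera call.
- manip.sign_off(): hands the job in; it is judged then, once.
The state is a dict: "clock": time; "joints": joint angles; "qd": joint speeds; "effort": joint torques, N m; "eef_pos": TCP position; "eef_rot": TCP orientation; "wrist_force": force on the tool from outside, world axes, zero at the start; "moment": the same for the moment, N m; "finger_gap": finger opening in mm; "finger_force": force on a finger pad.
Only numpy, scipy, OpenCV 4.12 (cv2) and the standard library are available. Lean on these libraries where they do the work, as an engineer would, in place of code of your own. Each camera call takes 0.05 s, during which the arm holds its last target. There are 200 camera calls.

## Working session

There is one attempt and no reset: what is moved stays moved. The work goes in short steps, Python scripts to look and compute and a shell command to move; the robot and the scene stay as the last step left them, time stands still between calls to the robot, and variables do not carry over. Pictures are saved under pics/ and viewed, at most 10 in all, crops included, and the job is handed in when it is done.

```bash
ls; mkdir -p pics
cat > h.py <<'E'
import numpy as np,cv2
from cell import manip
from scipy.spatial.transform import Rotation as R
def snap(n):
    s=manip.read_state(); im,d=manip.camera(n); i=manip.camera_info(n)
    K=np.array(i["K"])
    if n=="wrist":
        T=np.eye(4);T[:3,:3]=R.from_euler('xyz',s["eef_rot"]).as_matrix();T[:3,3]=s["eef_pos"]
        M=T@np.array(i["mount"])
    else:
        E=np.eye(4);E[:3,:3]=cv2.Rodrigues(np.array(i["rvec"],float))[0];E[:3,3]=np.ravel(i["tvec"]);M=np.linalg.inv(E)
    v,u=np.mgrid[:384,:512]
    P=np.stack([(u-K[0,2])/K[0,0]*d,(v-K[1,2])/K[1,1]*d,d],-1)@M[:3,:3].T+M[:3,3]
    P[d==0]=np.nan
    return im,d,P
E
python3 - <<'E'
from h import *
print(manip.read_state(),manip.grip_depth)
for n in("top","scene"):
    im,d,P=snap(n); cv2.imwrite(f"pics/{n}0.png",cv2.resize(im[...,::-1],(768,576),interpolation=cv2.INTER_CUBIC)); np.savez(f"{n}0",im=im,P=P)
E
```

```text
pics
{'clock': 0.0, 'joints': array([ 1.21240385e+00,  3.00499691e-01,  1.52159220e+00, -5.11013941e-06,
        1.32069710e+00, -6.65836216e-02]), 'qd': array([-0.00026893, -0.00074933,  0.00013963,  0.00067091, -0.00118591,
       -0.00147648]), 'effort': array([ 8.42059144e-04, -5.31795073e+01, -3.52744532e+01,  7.08994735e-02,
        2.43010547e-02, -7.59577097e-05]), 'eef_pos': array([158.1281807 , 526.49897206, 204.86594671]), 'eef_rot': array([-3.14039864e+00, -7.46590405e-05,  2.84978502e+00]), 'wrist_force': array([-0.17922212, -0.11266027,  0.35193042]), 'moment': array([-0.0516153 , -0.01403549,  0.01640432]), 'finger_force': 0.0, 'finger_gap': 94.19572449720103} -18.8
```

View pics/top0.png

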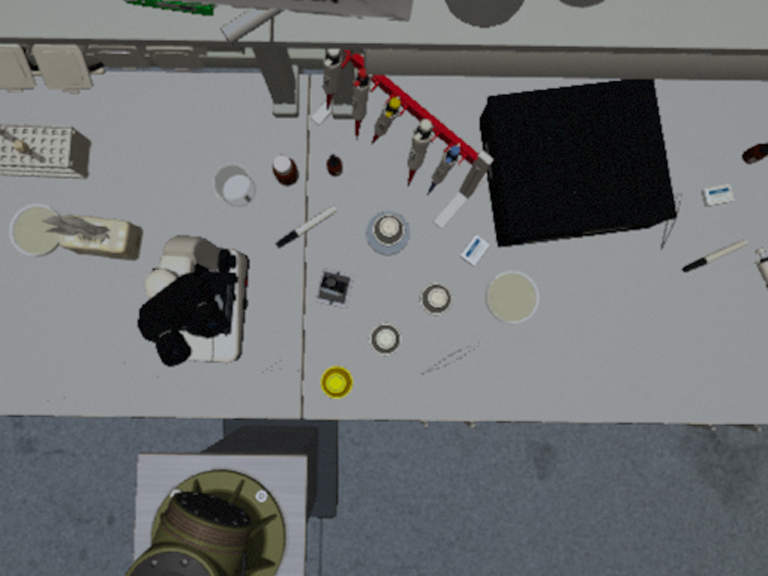

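View pics/scene0.png

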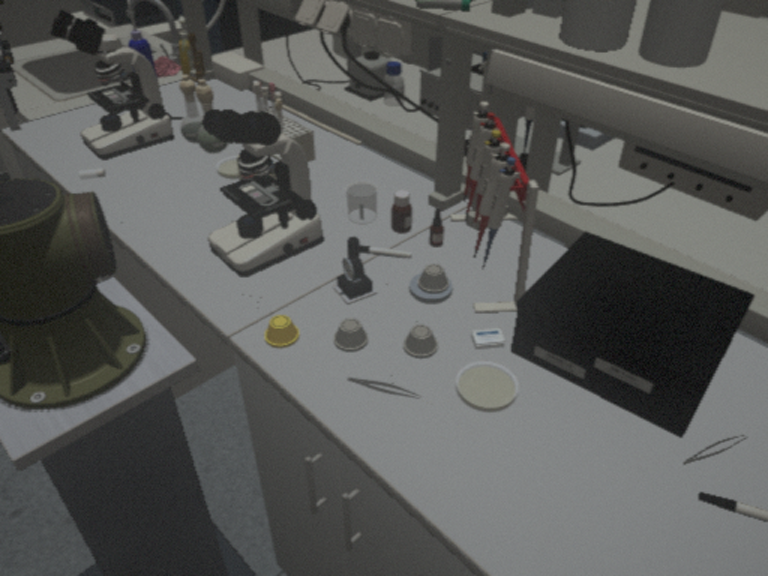

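The top view shows the anvil with cap_a at (388,228), grey caps at (436,298) and (385,339), a yellow cap at (337,382), and the gauge in its rest at (334,287). In the scene view the grey caps are at (350,332) and (421,340), the yellow one at (282,329) and the gauge at (353,270). The two grey caps fit cap_b and cap_c. The yellow one is the excluded look-alike.

Run:
```python
from h import *
z=np.load("top0.npz");im,P=z["im"],z["P"]
c=im[120:280,190:350]; cv2.imwrite("pics/crop0.png",cv2.resize(c[...,::-1],(600,600),interpolation=cv2.INTER_CUBIC))
def q(u,v,r,z0,z1,name):
    u,v=int(u/1.5),int(v/1.5)
    p=P[v-r:v+r+1,u-r:u+r+1].reshape(-1,3); p=p[(p[:,2]>z0)&(p[:,2]<z1)]
    if len(p): print(name,len(p),p.mean(0).round(1),((p.max(0)+p.min(0))/2).round(1),np.ptp(p,0).round(1))
for n,u,v in(("B",436,298),("C",385,339),("Y",337,382)):
    q(u,v,16,29,45,n+"top"); q(u,v,18,4,45,n+"all")
q(388,228,18,43,65,"Atop");q(388,230,28,8,65,"anvil")
q(334,287,18,80,140,"gaugetop");q(334,287,18,24,36,"rest");q(334,287,18,45,75,"case")
for n,u,v in(("dropper",334,165),("amber",286,169),("beaker",236,186),("box",475,250),("petri",512,297),("forc",450,358),("pen",306,226),("lampend",490,158),("blade",450,210),("pip",446,165)):q(u,v,10,3,400,n)
```

```text
Btop 154 [ 445.8 -401.8   34.4] [ 446.  -402.    35.5] [37.  36.8 12.9]
Ball 369 [ 444.7 -400.9   21.9] [ 448.2 -400.4   23. ] [101.9 103.9  38. ]
Ctop 160 [ 368.4 -305.9   34.6] [ 368.9 -305.6   34.7] [36.6 39.4 10.9]
Call 367 [ 367.2 -306.    22.6] [ 369.2 -302.    22.1] [100.8 100.2  36.1]
Ytop 164 [ 285.  -215.    34.6] [ 285.6 -214.5   34.9] [38.8 39.3 11.7]
Yall 384 [ 285.2 -215.8   22.1] [ 285.5 -213.6   22.4] [ 98.8 102.4  36.7]
Atop 161 [ 575.7 -309.    49.2] [ 575.  -309.9   49.1] [39.4 42.3 12. ]
anvil 662 [ 569.2 -308.1   26.6] [ 582.8 -324.3   34.9] [104.5 111.   53.4]
gaugetop 70 [ 462.4 -207.8  116.3] [ 463.4 -207.6  102.8] [23.  21.  44.6]
rest 147 [ 461.4 -209.7   29.3] [ 464.7 -208.3   29.6] [56.3 56.  11. ]
case 63 [ 460.2 -210.9   68.3] [ 461.4 -206.1   60.6] [32.9 46.7 27.7]
dropper 133 [ 693.5 -203.8   42.9] [ 705.5 -199.5   47.1] [59.4 59.3 88. ]
amber 271 [ 677.5 -115.4   64.9] [ 695.1 -109.1   49.3] [67.  53.1 92.4]
beaker 280 [655.7 -15.3  31.8] [651.3 -18.   40.5] [66.4 64.3 74.9]
box 227 [ 540.3 -475.8   14.3] [ 541.6 -474.7   12.9] [57.5 56.1 19.3]
petri 438 [ 450.6 -545.3   15.3] [ 450.8 -545.4   14.8] [58.7 59.2 15.8]
forc 41 [ 334.7 -429.8    5.8] [ 336.5 -429.5    7.4] [53.9 57.4  8.7]
pen 148 [ 581.5 -149.6   11.7] [ 584.1 -149.7   12.1] [57.3 59.2 18. ]
lampend 405 [ 679.2 -479.8  153.7] [ 695.3 -472.4  138.5] [120.2  78.2 269.2]
blade 217 [ 618.4 -429.1    7.6] [ 619.3 -428.7   10.2] [61.2 59.  14.2]
pip 244 [ 646.  -394.6  227.3] [ 685.4 -409.2  149.3] [107.3  62.7 292.3]
```

View pics/crop0.png

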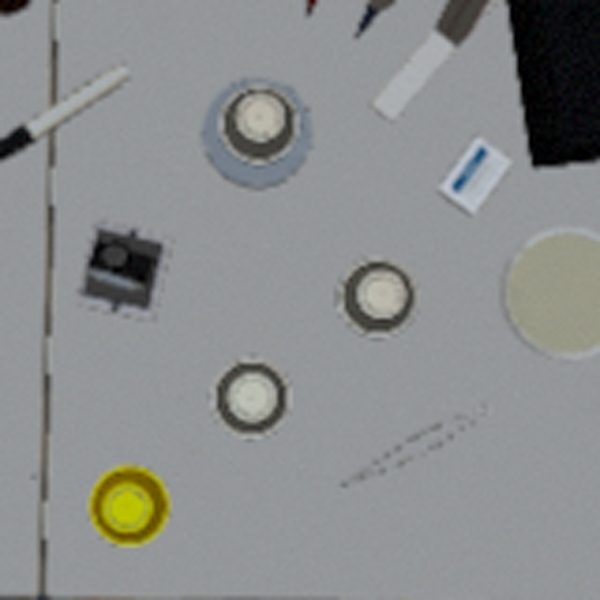

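The enlarged crop confirms two grey caps with dark rings, at crop (252,397) and (380,295), and the yellow one at (130,506), which stays out. Next I'll map the tall obstacles.

Run:
```python
from h import *
Q=np.concatenate([np.load(n+"0.npz")["P"].reshape(-1,3) for n in("top","scene")]);Q=Q[~np.isnan(Q[:,0])]
xs=np.arange(150,800,40);ys=np.arange(600,-640,-40)
print("y\\x "," ".join("%4d"%x for x in xs))
for y in ys: 
    r=[]
    for x in xs:
        m=(abs(Q[:,0]-x)<20)&(abs(Q[:,1]-y)<20); r.append("%4d"%np.percentile(Q[m,2],98) if m.sum()>3 else "   .")
    print("%4d"%y," ".join(r))
# gauge yaw by rest-top points
P=np.load("top0.npz")["P"].reshape(-1,3)
for cx,cy,z0,z1,rad in((462,-209,24,36,40),(462,-209,50,76,35)):
    m=(P[:,2]>z0)&(P[:,2]<z1)&(np.hypot(P[:,0]-cx,P[:,1]-cy)<rad)
    print(cv2.minAreaRect(P[m][:,:2].astype(np.float32)))
```

```text
y\x   150  190  230  270  310  350  390  430  470  510  550  590  630  670  710  750  790
 600    .  345  332   21    3    2    2    3   32    3  153  180    .    .    .    .  331
 560    .  344    3   21   20    0    1    1    1    1   64  164    .    .    .    .  340
 520    .  395    2    1    1    0    1    2    1    2  166  191    1    .    .    .  339
 480  345  446    .    2    2    2    1    2    2    2   86  176   18    0  161  329  340
 440  344    .    2    2    2    3    3    3    3    3    3    3    2   42  173  367  339
 400    .    .    4    3    3    3    3    3    3   16   19   19   13   80  167  376  337
 360    .    .    3    3    3    3    3    2    3   18   19   19   16   81  156  382  343
 320    .    .    3    3    3    3    3    3    5    6   18   17    3  167  165  388  328
 280    .    .    3    4    3    3    3    3    3   83  158   80    2   81   82   82  329
 240    .    .    3    4    3    3    3    3    3   87  158   87    3    4  399  407  287
 200    . -894    3    2    3    3    3    3    3   87  143   87    3    3  400  454  454
 160    3 -892    3 
[... 1284 characters left out ...]
   38    3    3   10  291  292  265  518  512
-440    .    .    2    3    5    7    2   27   25   15   16    9  268  268    3  522  528
-480    .  -91    2    3    3    4    4   12   15   17   18    4  262  192  123  455  525
-520    .    .    2    3    3    3   15   19   19   18  122  124  126  126  126  454  538
-560    .    .    2    3    3    3   17   19   19   19  122  127  126  126  126  454  545
-600    .    .    2    3    2    3    3   17   18    2  121  126  126  127  127  454  455
((463.99285888671875, -207.49229431152344), (49.9191780090332, 49.98189926147461), 78.26625061035156)
((462.23321533203125, -206.9134521484375), (44.336483001708984, 25.22934341430664), 74.24202728271484)
```

```bash
python3 - <<'E'
from h import *
Q=np.concatenate([np.load(n+"0.npz")["P"].reshape(-1,3) for n in("top","scene")]);Q=Q[~np.isnan(Q[:,0])]
for z0 in (105,150,230):
  m=(Q[:,2]>z0)&(Q[:,2]<600)&(Q[:,0]>560)&(Q[:,1]<-230)&(Q[:,1]>-460)
  q=Q[m];u=(q[:,:2]-[575,-309])@[.866,-.5];v=(q[:,:2]-[575,-309])@[.5,.866];k=abs(v)<100
  print(z0,np.sort(u[k])[[0,5,20,60]],[(q[k][i].round(),round(v[k][i])) for i in np.argsort(u[k])[[5,20]]])
E
python3 -m creep '0 0 -50 0 0 0.12;0 0 -100 0 0 0.232;0 0 -150 0 0 0.232;0 0 -200 0 0 0.232;0 0 -220 0 0 0.232' 80 20
python3 -m creep '-47 -16 0 0 0 0;-94 -33 0 0 0 0;-141 -49 0 0 0 0;-188 -66 0 0 0 0;-235 -82 0 0 0 0'
python3 -m creep '-47 -16 0 0 0 0;-94 -33 0 0 0 0;-141 -49 0 0 0 0;-188 -66 0 0 0 0;-235 -82 0 0 0 0'
```

```text
105 [82.84981369 86.48644074 87.93587716 89.40574747] [(array([ 657., -340.,  164.]), 14), (array([ 632., -386.,  191.]), -38)]
150 [82.84981369 86.48644074 88.22021    89.62604282] [(array([ 657., -340.,  164.]), 14), (array([ 700., -269.,  595.]), 97)]
230 [82.84981369 87.14064403 90.15908746 94.09880098] [(array([ 698., -270.,  593.]), 95), (array([ 701., -270.,  596.]), 97)]
clock: 0.6
eef_pos: [158.2, 526.7, 430.2]
eef_rot: [3.136, -0.001, 2.618]
wrist_force: [-0.1, -0.2, 0.4]
finger_gap: 80.4
finger_force: 0.0
clock: 1.1
eef_pos: [321.5, 336.4, 425.4]
eef_rot: [-3.141, -0.0, 2.618]
wrist_force: [0.2, 0.1, 0.7]
finger_gap: 80.3
finger_force: 0.0
clock: 1.6
eef_pos: [484.1, 147.7, 425.4]
eef_rot: [-3.141, -0.0, 2.618]
wrist_force: [0.9, 2.1, -0.3]
finger_gap: 79.9
finger_force: 0.0
```

```bash
python3 -m creep '-14 -43 0 0 0 0;-28 -86 0 0 0 0;-42 -129 0 0 0 0;-56 -172 0 0 0 0;-70 -215 0 0 0 0' | sed -n 2p
python3 -m creep '-14 -43 0 0 0 0;-28 -86 0 0 0 0;-42 -129 0 0 0 0;-56 -172 0 0 0 0' | sed -n 2p
python3 -m creep '0 -15 45 0 0 0;0 -30 90 0 0 0;0 -45 135 0 0 0;0 -60 180 0 0 0;0 -64 225 0 0 0' 
python3 -m creep '0 0 0 0 0 0' |sed -n 2,3p
python3 - <<'E'
from h import *
im,d,P=snap("wrist");np.savez("w1",im=im,P=P);print(np.array(manip.camera_info("wrist")["mount"]).round(2))
cv2.imwrite("pics/w1.png",cv2.resize(im[...,::-1],(768,576)))
E
```

```text
eef_pos: [435.4, -73.1, 425.3]
eef_pos: [397.9, -250.2, 425.3]
clock: 3.0
eef_pos: [365.8, -304.5, 198.6]
eef_rot: [-3.141, -0.0, 2.617]
wrist_force: [0.3, -0.3, -1.2]
finger_gap: 79.9
finger_force: 0.0
eef_pos: [364.6, -302.6, 195.7]
eef_rot: [3.139, -0.009, 2.617]
[[  -0.     -0.97   -0.24   68.66]
 [   1.     -0.     -0.     -0.24]
 [   0.     -0.24    0.97 -180.4 ]
 [   0.      0.      0.      1.  ]]
```

View pics/w1.png

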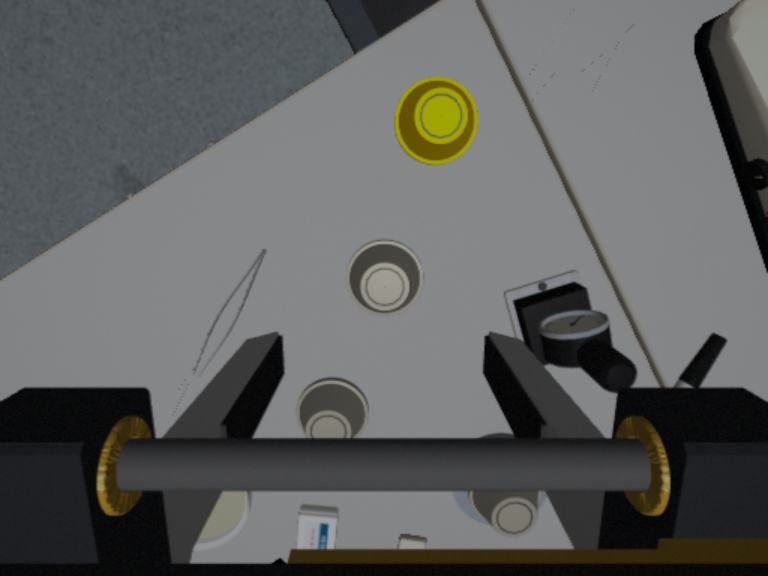

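The wrist view shows cap C's top at (385,286) midway between the fingers, cap B at (330,428) and the anvil cap at (515,515). The gauge is at (590,345) with its dial on the front side, and the yellow cap is at (440,118).

```bash
cat >> h.py <<'E'
def blob(P,c,rad,z0,z1):
    Q=P.reshape(-1,3);m=(Q[:,2]>z0)&(Q[:,2]<z1)&(np.hypot(Q[:,0]-c[0],Q[:,1]-c[1])<rad);Q=Q[m]
    if len(Q)<8: return len(Q)
    (a,b),r=cv2.minEnclosingCircle(Q[:,:2].astype(np.float32));rc=cv2.minAreaRect(Q[:,:2].astype(np.float32))
    return len(Q),Q.mean(0).round(1),"circ",round(a,1),round(b,1),round(r,1),"rect",np.round(rc[0],1),np.round(rc[1],1),round(rc[2])
E
python3 - <<'E'
from h import *
z=np.load("w1.npz");P=z["P"]
print("eef",manip.read_state()["eef_pos"].round(1),manip.read_state()["eef_rot"].round(3))
for n,c,r,a,b in(("C",(368,-306),30,34.5,39),("Crim",(368,-306),38,4,9),("B",(446,-402),30,34.5,39),("Brim",(446,-402),38,4,9),("A",(575,-309),30,49,55),("anvil",(573,-309),48,13,17),("grip",(462,-208),25,100,130),("gripend",(462,-208),25,119,127),("case",(462,-208),32,50,77),("rest",(462,-208),45,27,33)): print(n,blob(P,c,r,a,b))
E
```

```text
eef [ 366.  -303.4  199.4] [ 3.141 -0.004  2.617]
C (890, array([ 371.5, -305.7,   37.1]), 'circ', 371.8, -305.6, 19.2, 'rect', array([ 371.6, -306. ]), array([37.4, 37. ]), 61)
Crim (350, array([ 369.1, -304.8,    8. ]), 'circ', 372.1, -305.9, 30.5, 'rect', array([ 371.9, -306.1]), array([59.5, 59.3]), 61)
B (542, array([ 445.9, -399.3,   37.1]), 'circ', 449.1, -401.4, 19.0, 'rect', array([ 444.9, -399. ]), array([37.9, 25.4]), 61)
Brim (276, array([ 439.8, -393.1,    7.6]), 'circ', 450.0, -402.3, 30.7, 'rect', array([ 446.3, -398.9]), array([60.2, 50.7]), 53)
A (717, array([ 579.2, -308.9,   52. ]), 'circ', 580.1, -308.8, 19.1, 'rect', array([ 579.9, -309.2]), array([36.4, 37. ]), 10)
anvil (183, array([ 585.2, -332. ,   16. ]), 'circ', 576.0, -308.5, 42.6, 'rect', array([ 578.5, -315.6]), array([75.1, 68.6]), 3)
grip (780, array([ 463.9, -208.8,  118. ]), 'circ', 467.8, -207.3, 11.9, 'rect', array([ 466.7, -207.7]), array([21.5, 22.2]), 11)
gripend (474, array([ 466.2, -208. ,  123. ]), 'circ', 468.3, -207.4, 11.4, 'rect', array([ 467.3, -207.7]), array([20.4, 21.5]), 30)
case (723, array([ 460.2, -211.4,   65.9]), 'circ', 465.4, -206.7, 25.1, 'rect', array([ 466.2, -207. ]), array([45.5, 25.4]), 75)
rest (785, array([ 455.2, -209.9,   30.9]), 'circ', 466.2, -207.3, 33.3, 'rect', array([ 468.3, -207.2]), array([50.3, 50.4]), 78)
```

```bash
python3 -m creep '0 0 0 0 0 0;0 0 0 0 0 0;0 0 0 0 0 0' |sed -n 2,3p
python3 - <<'E'
from h import *
im,d,P=snap("wrist");np.savez("w2",im=im,P=P)
s=manip.read_state();print("eef",s["eef_pos"].round(1),s["eef_rot"].round(4))
for n,c,r,a,b in(("C",(370,-306),30,34.5,39),("Crim",(370,-306),38,4,9),("B",(446,-402),30,34.5,39),("Brim",(446,-402),38,4,9),("A",(577,-309),30,49,55),("anvil",(575,-309),48,13,17),("gripend",(465,-208),25,119,127),("case",(465,-208),32,50,77),("rest",(465,-208),45,27,33)): print(n,blob(P,c,r,a,b))
E
```

```text
eef_pos: [367.3, -304.1, 202.2]
eef_rot: [-3.141, 0.003, 2.618]
eef [ 367.2 -304.1  201.8] [-3.1411e+00  2.1000e-03  2.6182e+00]
C (867, array([ 371.6, -305.7,   37. ]), 'circ', 372.0, -305.9, 19.0, 'rect', array([ 371.9, -305.9]), array([37. , 36.4]), 58)
Crim (336, array([ 369.5, -305.1,    7.9]), 'circ', 372.3, -306.0, 30.6, 'rect', array([ 372.2, -306. ]), array([59., 61.]), 59)
B (688, array([ 449.2, -401.2,   37.1]), 'circ', 450.1, -401.7, 18.8, 'rect', array([ 449.4, -401.2]), array([36. , 35.4]), 60)
Brim (262, array([ 440.5, -394.1,    7.6]), 'circ', 450.4, -402.1, 30.6, 'rect', array([ 447.6, -399.8]), array([60.6, 53.7]), 47)
A (585, array([ 581.6, -310.3,   52.1]), 'circ', 580.6, -309.3, 19.0, 'rect', array([ 583.2, -310.7]), array([37.4, 31.3]), 61)
anvil (230, array([ 560.5, -311.9,   15.8]), 'circ', 575.6, -309.2, 42.5, 'rect', array([ 572.5, -316.7]), array([66.3, 78. ]), 87)
gripend (465, array([ 466.3, -208. ,  123. ]), 'circ', 467.8, -207.5, 11.2, 'rect', array([ 467.3, -207.3]), array([19.7, 21.4]), 16)
case (693, array([ 460.3, -211.3,   65.9]), 'circ', 465.9, -206.8, 25.4, 'rect', array([ 466.6, -207.2]), array([45.2, 26.1]), 74)
rest (787, array([ 455.9, -210.1,   30.9]), 'circ', 467.2, -207.3, 34.5, 'rect', array([ 468.2, -207.2]), array([50.3, 50.3]), 78)
```

```bash
python3 -m creep '-5 0.5 35 0 0 0;-5 0.5 70 0 0 0;-5 0.5 105 0 0 0;-5 0.5 135 0 0 0;-5 0.5 155 0 0 0' 80|sed -n 2p
python3 -m creep '0 0 12 0 0 0;0 0 24 0 0 0;0 0 34 0 0 0;0 0 41 0 0 0;0 0 44.5 0 0 0'
python3 -m creep '0 0 0 0 0 0;0 0 0 0 0 0;0 0 0 0 0 0;0 0 0 0 0 0;0 0 0 0 0 0' 50 15
```

```text
eef_pos: [371.1, -305.6, 44.1]
clock: 4.5
eef_pos: [371.4, -306.0, 0.7]
eef_rot: [-3.142, 0.0, 2.618]
wrist_force: [0.2, -0.2, 0.8]
finger_gap: 80.3
finger_force: 0.0
clock: 5.0
eef_pos: [371.5, -306.2, 1.3]
eef_rot: [-3.141, 0.001, 2.618]
wrist_force: [-0.8, 0.7, 3.7]
finger_gap: 60.1
finger_force: 15.0
```

```bash
python3 -m creep '0 0 -15 0 0 0;0 0 -45 0 0 0;0 0 -80 0 0 0;-25 14 -115 0 0 0;-60 33 -120 0 0 0' |sed -n 2,9p
python3 -m creep '-35 19 0 0 0 0;-70 39 0 0 0 0;-95 53 0 0 0 0;-112 63 0 0 0 0;-120 67.5 0 0 0 0' |sed -n 2p
python3 -m creep '0 0 0 0 0 0;0 0 0 0 0 0;0 0 0 0 0 0'
python3 - <<'E'
from h import *
im,d,P=snap("wrist");np.savez("w3",im=im,P=P);cv2.imwrite("pics/w3.png",cv2.resize(im[...,::-1],(768,576)))
s=manip.read_state();print("eef",s["eef_pos"].round(1),s["eef_rot"].round(4))
z=s["eef_pos"][2];c=s["eef_pos"][:2]
for n,c,r,a,b in(("Ctop",c,30,z+32,z+38),("Crim",c,38,z+2,z+8),("A",(577,-309),30,49,55),("Arim",(577,-309),38,18,25),("anvil",(577,-309),48,13,17)): print(n,blob(P,c,r,a,b))
im,d,P=snap("top");np.savez("t3",im=im,P=P)
E
```

```text
eef_pos: [441.1, -308.6, 125.6]
eef_rot: [-3.14, 0.006, 2.616]
wrist_force: [0.3, -0.7, -0.4]
finger_gap: 60.2
finger_force: 15.0
eef_pos: [578.5, -308.5, 120.3]
clock: 6.3
eef_pos: [576.6, -309.2, 121.2]
eef_rot: [-3.142, -0.0, 2.617]
wrist_force: [-0.2, 0.4, -1.2]
finger_gap: 60.2
finger_force: 15.0
eef [ 576.7 -309.2  121.3] [-3.1416e+00  1.0000e-04  2.6171e+00]
Ctop (4254, array([ 575.5, -308.6,  156.8]), 'circ', 579.4, -304.8, 24.9, 'rect', array([ 576.4, -304.7]), array([46.5, 37.7]), 90)
Crim (1445, array([ 565.8, -303.2,  127.6]), 'circ', 570.0, -305.5, 36.8, 'rect', array([ 573.3, -307.5]), array([73.6, 53.1]), 60)
A 7
Arim (426, array([ 563.7, -298.4,   23. ]), 'circ', 573.4, -306.1, 32.6, 'rect', array([ 562.6, -299.2]), array([63.8, 39.1]), 57)
anvil (1923, array([ 558.1, -298.3,   16. ]), 'circ', 576.2, -308.2, 42.1, 'rect', array([ 564. , -300.1]), array([83.5, 54.3]), 58)
```

View pics/w3.png

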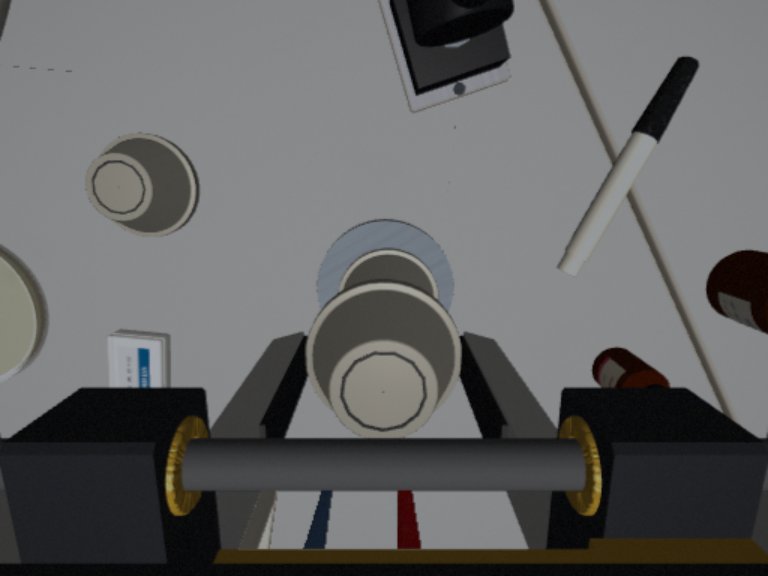

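The held cap C (rim about (384,360)) hangs straight and central between the fingers. The anvil disc and cap A's rim are directly behind it at (388,285). I'll fit circles of known radius for the offsets.

```bash
cat >> h.py <<'E'
from scipy.optimize import least_squares
def fit(P,c,z0,z1,r,sect=None):
    # outer boundary points per angular bin -> circle of known radius r
    c=np.array(c,float);Q=P.reshape(-1,3);Q=Q[(Q[:,2]>z0)&(Q[:,2]<z1)][:,:2]
    for _ in range(4):
        q=Q[np.hypot(*(Q-c).T)<r+5];dd=q-c;a=np.degrees(np.arctan2(dd[:,1],dd[:,0]))//8;rr=np.hypot(*dd.T)
        o=np.array([q[a==k][np.argmax(rr[a==k])] for k in np.unique(a)]);ro=np.hypot(*(o-c).T);o=o[ro>r-5]
        if len(o)<6: return None
        c=least_squares(lambda x:np.hypot(*(o-x).T)-r,c,loss='soft_l1').x
    return c.round(1),len(o),round(float(np.std(np.hypot(*(o-c).T)-r)),2)
E
python3 - <<'E'
from h import *
P=np.load("w3.npz")["P"]
e=121.3
print("anvil",fit(P,(577,-309),13,18,42),"Arim",fit(P,(577,-309),20,26,30.5))
print("Crim",fit(P,(576,-309),e+3,e+9,30.5),"Ctop",fit(P,(576,-309),e+33,e+38,18))
print("B",fit(P,(449,-402),4,9,30.5),fit(P,(449,-402),35,39,18))
T=np.load("top0.npz")["P"];W=np.load("w2.npz")["P"]
for n,p in(("top",T),("w2",W)):
  print(n,"anvil",fit(p,(577,-309),12,18,42),"A",fit(p,(577,-309),48,55,18),fit(p,(577,-309),20,26,30.5),"B",fit(p,(448,-402),33,40,18),"C",fit(p,(370,-306),33,40,18),"rest")
E
```

```text
anvil (array([ 576.4, -308.3]), 29, 0.23) Arim (array([ 581.3, -309.3]), 23, 0.15)
Crim (array([ 576.6, -309.7]), 37, 1.2) Ctop (array([ 576.1, -309.3]), 46, 0.31)
B (array([ 450.8, -402.1]), 37, 0.23) (array([ 450.9, -401.7]), 46, 0.32)
top anvil (array([ 571.6, -308.7]), 45, 1.01) A (array([ 576.9, -308.9]), 38, 1.23) (array([ 576.4, -309.1]), 41, 1.45) B (array([ 446.3, -402.6]), 39, 1.42) C (array([ 367.8, -306. ]), 41, 1.35) rest
w2 anvil (array([ 575.9, -308.2]), 17, 0.43) A (array([ 580.8, -309.7]), 39, 1.16) (array([ 581.4, -308.9]), 6, 0.14) B (array([ 449.5, -401.4]), 46, 0.63) C (array([ 371.7, -305.8]), 46, 0.38) rest
```

```bash
python3 -m creep '-2 1 12 0 0 0;-4.2 2.4 28 0 0 0;-4.2 2.4 44 0 0 0;-4.2 2.4 56 0 0 0;-4.2 2.4 64 0 0 0' |sed -n 2,4p
python3 -m creep '0 0 6 0 0 0;0 0 12 0 0 0;0 0 18 0 0 0;0 0 23 0 0 0;0 0 26 0 0 0'
python3 -m creep '0 0 1.5 0 0 0;0 0 3 0 0 0;0 0 4.5 0 0 0;0 0 5.5 0 0 0;0 0 5.5 0 0 0'
```

```text
eef_pos: [581.7, -308.7, 54.8]
eef_rot: [3.142, -0.002, 2.618]
wrist_force: [-0.2, 0.6, -1.7]
clock: 7.4
eef_pos: [582.2, -309.0, 30.6]
eef_rot: [3.142, -0.0, 2.618]
wrist_force: [-0.4, -0.3, 0.6]
finger_gap: 60.5
finger_force: 15.0
clock: 7.9
eef_pos: [582.2, -309.0, 25.4]
eef_rot: [3.142, -0.0, 2.618]
wrist_force: [-0.3, 0.2, -1.0]
finger_gap: 59.9
finger_force: 15.0
```

```bash
python3 -m creep '0.5 0 0.5 0 0 0;0.8 -0.4 1 0 0 0;0.8 -0.4 1.3 0 0 0;0.8 -0.4 1.3 0 0 0' |sed -n 2,6p
python3 -m creep '0 0 0 0 0 0;0 0 0 0 0 0;0 0 0 0 0 0;0 0 0 0 0 0' 78 |sed -n 2,5p
python3 -m creep '0 0 -10 0 0 0;0 0 -30 0 0 0;0 0 -60 0 0 0;0 0 -85 0 0 0;0 0 -100 0 0 0' |sed -n 1,3p
python3 -m creep '0 0 0 0 0 0;0 0 0 0 0 0;0 0 0 0 0 0' |sed -n 1,3p
python3 - <<'E'
from h import *
im,d,P=snap("wrist");np.savez("w4",im=im,P=P);cv2.imwrite("pics/w4.png",im[60:384,90:430,::-1])
print(manip.read_state()["eef_pos"])
print(fit(P,(581,-309),27,33,30.5),fit(P,(581,-309),20,25,30.5),fit(P,(581,-309),55,64,18),blob(P,(581,-309),15,50,70))
E
```

```text
eef_pos: [581.4, -309.0, 24.4]
eef_rot: [-3.142, 0.0, 2.618]
wrist_force: [-1.2, 0.3, 2.4]
finger_gap: 60.4
finger_force: 15.0
eef_pos: [581.4, -309.0, 24.1]
eef_rot: [-3.142, -0.0, 2.618]
wrist_force: [0.3, -0.2, -0.8]
finger_gap: 77.7
clock: 9.2
eef_pos: [582.0, -309.3, 127.2]
eef_rot: [-3.142, 0.003, 2.618]
clock: 9.5
eef_pos: [580.8, -308.7, 122.6]
eef_rot: [3.142, -0.002, 2.618]
[ 580.88582068 -308.68029222  122.62211646]
(array([ 581.4, -309.4]), 46, 0.23) (array([ 581.3, -309.3]), 16, 0.1) (array([ 580.7, -309. ]), 46, 0.44) (1084, array([ 580.9, -309. ,   60.2]), 'circ', 581.0, -309.0, 15.0, 'rect', array([ 580.9, -309.1]), array([29.4, 29.5]), 11)
```

View pics/w4.png

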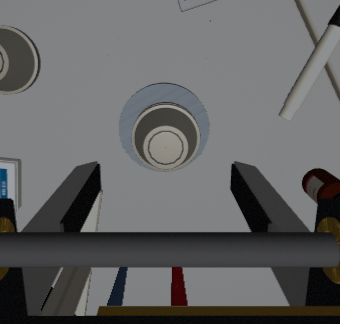

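Cap C is nested on A: the crop shows its top at (165,148), concentric, and the rims differ by less than 0.2 mm. The fingers are clear of it. Next is cap B.

```bash
python3 -m creep '15 -33 0 0 0 0;31 -68 0 0 0 0;47 -103 0 0 0 0;60 -131 0 0 0 0;67 -146 0 0 0 0' 80|sed -n 2p
python3 -m creep '0 0 15 0 0 0;0 0 40 0 0 0;0 0 65 0 0 0;0 0 85 0 0 0;0 0 98 0 0 0' |sed -n 2p
python3 - <<'E'
from h import *
im,d,P=snap("wrist");s=manip.read_state();print(s["eef_pos"].round(1),s["eef_rot"].round(3),fit(P,(450,-402),4,9,30.5),fit(P,(450,-402),35,39,18))
E
```

```text
eef_pos: [448.4, -402.9, 123.4]
eef_pos: [450.6, -400.3, 23.3]
[ 450. -400.   22.] [ 3.14  -0.004  2.619] (array([ 450.5, -402.3]), 38, 0.15) (array([ 450.1, -402.1]), 46, 0.25)
```

```bash
python3 -m creep '0 0 6 0 0 0;0 0 12 0 0 0;0 0 17 0 0 0;0 0 20 0 0 0;0 0 21.5 0 0 0' |sed -n 2,4p
python3 -m creep '0 0 0 0 0 0;0 0 0 0 0 0;0 0 0 0 0 0;0 0 0 0 0 0;0 0 0 0 0 0' 50 15
```

```text
eef_pos: [450.3, -401.9, 4.6]
eef_rot: [-3.142, 0.0, 2.618]
wrist_force: [0.2, -0.4, -0.1]
clock: 11.6
eef_pos: [450.4, -402.0, 4.9]
eef_rot: [-3.141, 0.0, 2.618]
wrist_force: [-0.1, 0.1, 2.3]
finger_gap: 59.7
finger_force: 15.0
```

```bash
python3 -m creep '0 0 0 0 0 0;0 0 0 0 0 0;0 0 1.5 0 0 0;0 0 3 0 0 0;0 0 3 0 0 0' 66 |sed -n 2,5p
python3 -m creep '0 0 0 0 0 0;0 0 0 0 0 0;0 0 0 0 0 0' 50 15 | sed -n 2,6p
python3 -m creep '0 0 -15 0 0 0;0 0 -45 0 0 0;0 0 -80 0 0 0;0 0 -110 0 0 0;-10 22 -118 0 0 0' |sed -n 2,9p
python3 -m creep '-16 34 0 0 0 0;-32 69 0 0 0 0;-45 99 0 0 0 0;-53 117 0 0 0 0;-57 124 0 0 0 0' |sed -n 2p
python3 -m creep '0 0 0 0 0 0;0 0 0 0 0 0;0 0 0 0 0 0'
python3 - <<'E'
from h import *
im,d,P=snap("wrist");np.savez("w5",im=im,P=P)
s=manip.read_state();e=s["eef_pos"][2];print("eef",s["eef_pos"].round(1),s["eef_rot"].round(4))
print("stack rim",fit(P,(581,-309),27,33,30.5),fit(P,(581,-309),19,26,30.5))
print("Brim",fit(P,s["eef_pos"][:2],e+1,e+9,30.5),"Btop",fit(P,s["eef_pos"][:2],e+31,e+39,18),blob(P,s["eef_pos"][:2],15,e+25,e+45))
E
```

```text
eef_pos: [450.2, -401.7, 1.3]
eef_rot: [3.141, -0.001, 2.618]
wrist_force: [-0.1, 0.2, -0.9]
finger_gap: 66.0
eef_pos: [450.3, -401.9, 1.6]
eef_rot: [-3.142, -0.0, 2.618]
wrist_force: [-0.7, 0.5, -0.3]
finger_gap: 60.7
finger_force: 15.0
eef_pos: [469.9, -389.8, 124.8]
eef_rot: [-3.14, 0.006, 2.615]
wrist_force: [0.8, 0.2, -1.0]
finger_gap: 60.4
finger_force: 15.0
eef_pos: [582.4, -307.9, 120.3]
clock: 13.7
eef_pos: [580.5, -310.0, 119.8]
eef_rot: [-3.141, -0.0, 2.616]
wrist_force: [-0.4, 0.3, -0.9]
finger_gap: 60.0
finger_force: 15.0
eef [ 580.6 -309.9  119.8] [-3.1415  0.      2.6165]
stack rim (array([ 581.6, -309.5]), 24, 0.21) (array([ 581.3, -309.3]), 18, 0.11)
Brim (array([ 580.6, -310.4]), 36, 1.28) Btop (array([ 579.7, -309.9]), 46, 0.37) (2660, array([ 580.4, -309.8,  155.5]), 'circ', 580.6, -309.9, 15.0, 'rect', array([ 580.5, -309.8]), array([29.8, 29.6]), 77)
```

```bash
python3 -m creep '-0.6 0.9 12 0 0 0;-0.6 0.9 28 0 0 0;-0.6 0.9 42 0 0 0;-0.6 0.9 52 0 0 0;-0.6 0.9 58 0 0 0' |sed -n 2,4p
python3 -m creep '0 0 6 0 0 0;0 0 12 0 0 0;0 0 17 0 0 0;0 0 21 0 0 0;0 0 24 0 0 0' |sed -n 2,6p
python3 -m creep '0 0 1.5 0 0 0;0 0 3 0 0 0;0 0 4 0 0 0;0 0 4.5 0 0 0;0 0 4.5 0 0 0'|sed -n 2,6p
```

```text
eef_pos: [581.9, -308.2, 59.9]
eef_rot: [3.142, -0.002, 2.618]
wrist_force: [-0.9, -0.2, 0.1]
eef_pos: [582.4, -308.5, 37.4]
eef_rot: [-3.142, 0.0, 2.618]
wrist_force: [-0.8, -0.6, -0.8]
finger_gap: 60.3
finger_force: 15.0
eef_pos: [582.3, -308.5, 33.2]
eef_rot: [-3.141, 0.0, 2.618]
wrist_force: [-1.3, 0.2, -0.6]
finger_gap: 60.3
finger_force: 15.0
```

```bash
python3 -m creep '0.2 -0.5 0.4 0 0 0;0.3 -1 0.8 0 0 0;0.3 -1 0.8 0 0 0' |sed -n 2,6p
python3 -m creep '0 0 0 0 0 0;0 0 0 0 0 0;0 0 0 0 0 0;0 0 0 0 0 0' 78 |sed -n 2,5p
python3 -m creep '0 0 -10 0 0 0;0 0 -35 0 0 0;0 0 -75 0 0 0;0 0 -120 0 0 0;0 0 -150 0 0 0' |sed -n 1,3p
python3 -m creep '0 0 -15 0 0 0;0 0 -20 0 0 0;0 0 -20 0 0 0;0 0 -20 0 0 0' |sed -n 1,3p
python3 - <<'E'
from h import *
im,d,P=snap("wrist");np.savez("w6",im=im,P=P);cv2.imwrite("pics/w6.png",cv2.resize(im[...,::-1],(768,576)))
print(manip.read_state()["eef_pos"],manip.read_state()["eef_rot"])
print([fit(P,(581,-309),a,b,30.5) for a,b in((35,41),(27,33),(19,26))],fit(P,(581,-309),63,72,18))
Q=P.reshape(-1,3);m=(np.hypot(Q[:,0]-581,Q[:,1]+309)<15)&(Q[:,2]>55);q=Q[m];print(len(q),q.mean(0),np.linalg.lstsq(np.c_[q[:,:2]-[581,-309],np.ones(len(q))],q[:,2],rcond=None)[0])
print("grip",fit(P,(466,-208),117,130,11),blob(P,(466,-208),25,117,130),"case",blob(P,(466,-208),32,50,77))
E
```

```text
eef_pos: [581.7, -309.2, 32.5]
eef_rot: [3.141, 0.0, 2.618]
wrist_force: [1.6, 1.3, 0.7]
finger_gap: 59.8
finger_force: 15.0
eef_pos: [581.5, -309.2, 32.3]
eef_rot: [-3.142, -0.0, 2.618]
wrist_force: [0.2, -0.6, 0.3]
finger_gap: 77.8
clock: 16.45
eef_pos: [582.0, -309.4, 186.7]
eef_rot: [-3.142, 0.004, 2.618]
clock: 16.85
eef_pos: [581.1, -308.9, 200.4]
eef_rot: [3.142, -0.003, 2.618]
[ 581.14748178 -308.92540681  200.41743692] [ 3.14152090e+00 -2.81849080e-03  2.61776994e+00]
[(array([ 581.9, -309.7]), 46, 0.16), (array([ 581.7, -309.6]), 18, 0.07), (array([ 581.4, -309.4]), 18, 0.12)] (array([ 581.3, -309.5]), 46, 0.52)
681 [ 580.88372764 -309.0194006    68.27095795] [-1.19300453e-04 -3.06832046e-03  6.82708846e+01]
grip (array([ 468.8, -207.3]), 30, 0.74) (595, array([ 471.6, -209.5,  122.9]), 'circ', 469.3, -207.3, 11.3, 'rect', array([ 472.1, -208.9]), array([22.4, 14.9]), 60) case (798, array([ 469.7, -214.7,   68.5]), 'circ', 466.9, -206.9, 25.5, 'rect', array([ 467.1, -207.2]), array([45.2, 25.6]), 74)
```

View pics/w6.png

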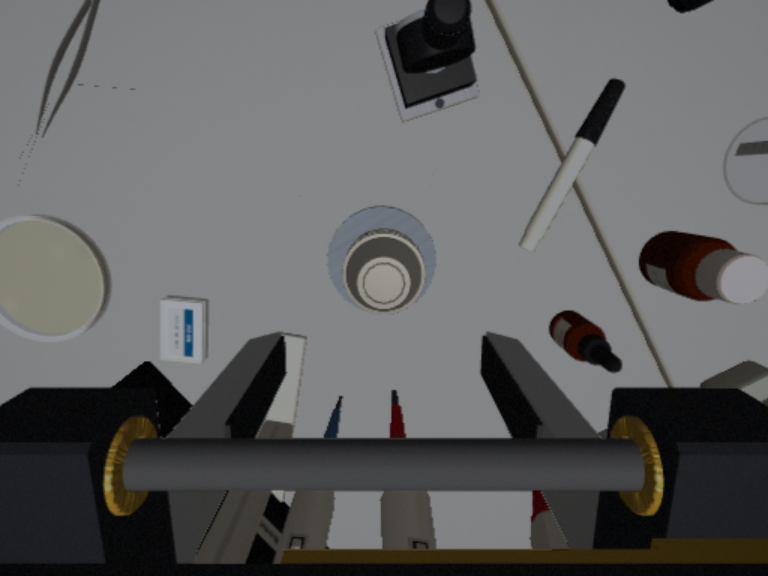

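The view shows the three-cap stack centred at (383,283), concentric and level with an 8 mm pitch. The gauge is still in its rest at (440,50), so I go to it next.

```bash
python3 -m creep '35 7 0 0 0 0.08;75 16 0 0 0 0.16;110 23 0 0 0 0.24;137 29 0 0 0 0.24;149 31.4 0 0 0 0.24' 70|sed -n 2,3p
python3 -m creep '0 0 0 0 0 0;0 0 0 0 0 0;0 0 0 0 0 0' |sed -n 2,3p
python3 - <<'E'
from h import *
im,d,P=snap("wrist");np.savez("w7",im=im,P=P);s=manip.read_state();print(s["eef_pos"].round(1),s["eef_rot"].round(3))
print("grip",fit(P,(468,-207),121,130,11),blob(P,(468,-207),25,121,130),"case",blob(P,(468,-207),32,50,77),blob(P,(468,-207),45,27,33))
E
```

```text
eef_pos: [466.6, -206.0, 201.5]
eef_rot: [-3.141, -0.002, 2.378]
eef_pos: [468.6, -207.9, 201.8]
eef_rot: [-3.141, -0.001, 2.378]
[ 468.6 -207.9  201.9] [-3.141e+00 -1.000e-03  2.377e+00]
grip (array([ 468.4, -206.8]), 46, 0.45) (448, array([ 467.9, -206.5,  123.6]), 'circ', 468.2, -207.0, 10.6, 'rect', array([ 468.2, -206.8]), array([20.1, 20. ]), 0) case (455, array([ 465.7, -201.6,   69.4]), 'circ', 466.1, -206.1, 25.0, 'rect', array([ 466.7, -206.2]), array([45. , 24.9]), 74) (638, array([ 458.6, -199.2,   31.1]), 'circ', 468.8, -207.1, 34.6, 'rect', array([ 468.6, -207.2]), array([50. , 50.1]), 78)
```

```bash
python3 -m creep '0.8 0.4 15 0 0 0;0.8 0.4 40 0 0 0;0.8 0.4 65 0 0 0;0.8 0.4 85 0 0 0;0.8 0.4 98 0 0 0' 60|sed -n 2p
python3 -m creep '0 0 6 0 0 0;0 0 11 0 0 0;0 0 15 0 0 0;0 0 17 0 0 0;0 0 17 0 0 0' |sed -n 2,4p
python3 -m creep '0 0 0 0 0 0;0 0 0 0 0 0;0 0 0 0 0 0;0 0 0 0 0 0;0 0 0 0 0 0' 10 30
python3 -m creep '0 0 0 0 0 0;0 0 0 0 0 0;0 0 0 0 0 0;0 0 0 0 0 0'
```

```text
eef_pos: [467.7, -206.7, 102.6]
eef_pos: [468.1, -206.7, 87.5]
eef_rot: [3.141, 0.0, 2.378]
wrist_force: [0.2, -0.4, 0.2]
clock: 19.25
eef_pos: [468.0, -206.6, 87.4]
eef_rot: [3.142, 0.0, 2.378]
wrist_force: [-0.1, -0.2, 0.8]
finger_gap: 23.5
finger_force: 0.0
clock: 19.65
eef_pos: [468.0, -206.6, 87.4]
eef_rot: [3.142, 0.0, 2.378]
wrist_force: [0.7, 0.8, 1.3]
finger_gap: 21.6
finger_force: 30.0
```

```bash
python3 -m creep '0 0 -5 0 0 0;0 0 -15 0 0 0;0 0 -30 0 0 0;0 0 -45 0 0 0;0 0 -65 0 0 0' |sed -n 2,6p
python3 -m creep '0 0 -20 0 0 0;0 0 -35 0 0 0;0 0 -40 0 0 0;-20 0.5 -40 0 0 -0.06;-50 1.4 -40 0 0 -0.14' |sed -n 2,6p
python3 -m creep '-29 -6 0 0 0 -0.1;-58 -12 0 0 0 -0.1;-79 -16 0 0 0 -0.1;-93 -18 0 0 0 -0.1;-102 -20 0 0 0 -0.1'|sed -n 2,6p
python3 -m creep '0 0 0 0 0 0;0 0 0 0 0 0;0 0 0 0 0 0'
python3 - <<'E'
from h import *
s=manip.read_state();im,d,P=snap("wrist");np.savez("w8",im=im,P=P);e=s["eef_pos"];print(e.round(1),s["eef_rot"].round(4))
cv2.imwrite("pics/w8.png",cv2.resize(im[...,::-1],(768,576)))
f=e[2]-77.4
print("foot z",f,"grip",fit(P,e[:2],f+109,f+120,11),"case",blob(P,e[:2],32,f+38,f+74),"stack",[fit(P,(581,-309),a,b,30.5) for a,b in((35,41),(27,33))])
im,d,P=snap("scene");cv2.imwrite("pics/s8.png",cv2.resize(im[110:260,200:400,::-1],(800,600),interpolation=cv2.INTER_CUBIC))
E
```

```text
eef_pos: [467.7, -206.5, 153.3]
eef_rot: [-3.141, -0.001, 2.378]
wrist_force: [0.0, -0.1, -1.3]
finger_gap: 21.5
finger_force: 30.0
eef_pos: [505.1, -240.1, 192.9]
eef_rot: [3.142, 0.0, 2.521]
wrist_force: [0.3, -0.4, -1.2]
finger_gap: 21.5
finger_force: 30.0
eef_pos: [576.4, -316.6, 191.4]
eef_rot: [3.142, -0.001, 2.618]
wrist_force: [-1.2, 0.6, -2.3]
finger_gap: 21.2
finger_force: 30.0
clock: 21.45
eef_pos: [575.9, -315.6, 192.4]
eef_rot: [-3.142, -0.0, 2.618]
wrist_force: [-1.6, -0.9, -1.2]
finger_gap: 21.3
finger_force: 30.0
[ 575.9 -315.6  192.4] [-3.1416e+00 -3.0000e-04  2.6180e+00]
foot z 114.95113442050337 grip (array([ 576. , -315.9]), 46, 1.47) case (1517, array([ 568.3, -308.9,  175.1]), 'circ', 573.7, -315.8, 25.5, 'rect', array([ 574.1, -315.8]), array([45.5, 25.3]), 87) stack [(array([ 582.1, -309.8]), 33, 0.26), (array([ 581.7, -309.6]), 16, 0.14)]
```

View pics/w8.png

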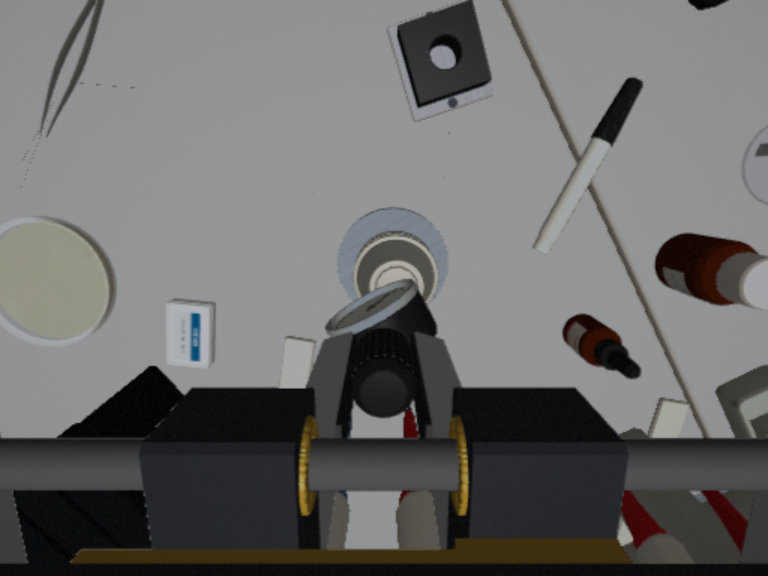

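View pics/s8.png

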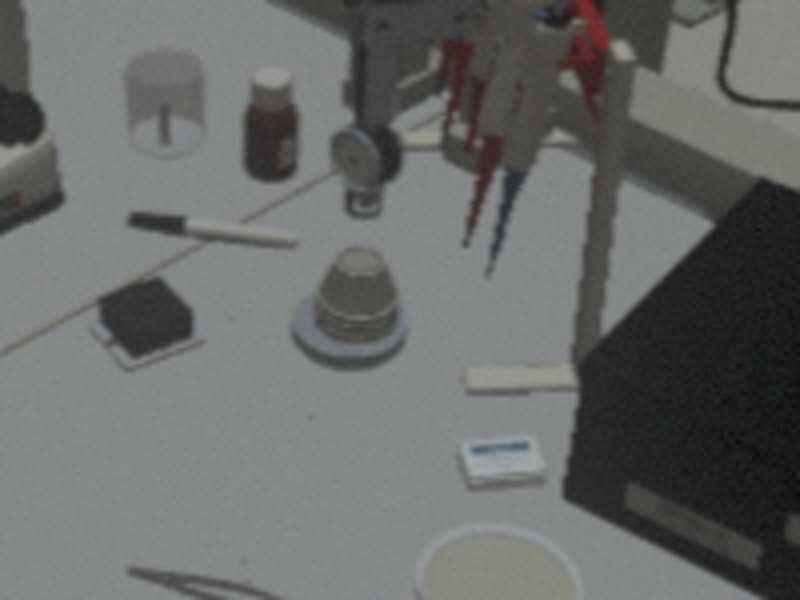

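The gauge hangs upright with its dial to the front (scene crop (365,155)), and the stack below is straight, at (357,290). I'll shift 6 mm over the spot and lower.

```bash
python3 -m creep '-1 4 6 0 0 0;-2.3 8.4 15 0 0 0;-2.3 8.4 25 0 0 0;-2.3 8.4 34 0 0 0;-2.3 8.4 40 0 0 0' |sed -n 2p
python3 -m creep '0 0 1 0 0 0;0 0 2 0 0 0;0 0 2 0 0 0;0 0 2 0 0 0'
python3 - <<'E'
from h import *
s=manip.read_state();im,d,P=snap("wrist");e=s["eef_pos"];print(e.round(1),s["eef_rot"].round(4),s["wrist_force"].round(2))
f=e[2]-77.4
print("foot z",f,"case",blob(P,e[:2],32,f+38,f+74),"stack",[fit(P,(581,-309),a,b,30.5) for a,b in((35,41),(27,33))],[k for k in s])
E
```

```text
eef_pos: [582.0, -309.7, 150.8]
clock: 22.45
eef_pos: [582.4, -310.0, 150.8]
eef_rot: [-3.142, 0.001, 2.618]
wrist_force: [0.6, 0.1, -1.8]
finger_gap: 21.6
finger_force: 30.0
[ 582.4 -310.   150.8] [-3.1416e+00  7.0000e-04  2.6177e+00] [ 0.6   0.15 -1.81]
foot z 73.36936707714935 case (1512, array([ 574.8, -303.4,  133.6]), 'circ', 580.2, -310.3, 25.4, 'rect', array([ 580.3, -310.4]), array([45.6, 25. ]), 86) stack [(array([ 582. , -309.8]), 31, 0.15), (array([ 581.6, -309.5]), 17, 0.09)] ['clock', 'joints', 'qd', 'effort', 'eef_pos', 'eef_rot', 'wrist_force', 'moment', 'finger_force', 'finger_gap']
```

```bash
python3 -m creep '0 0 1 0 0 0;0 0 2 0 0 0;0 0 3 0 0 0;0 0 4 0 0 0;0 0 4 0 0 0' |sed -n 2,4p
python3 -m creep '0 0 0.5 0 0 0;0 0 1 0 0 0;0 0 1 0 0 0;0 0 1 0 0 0' |sed -n 2,4p
for i in 1 2 3 4 5 6; do python3 -c "
from cell import manip
s=manip.read_state();print(s['clock'],s['wrist_force'].round(2),s['eef_pos'].round(2))"; python3 -m creep '0 0 0 0 0 0' >/dev/null; done
```

```text
eef_pos: [582.3, -309.9, 146.3]
eef_rot: [-3.142, 0.0, 2.618]
wrist_force: [-0.5, 0.7, -0.7]
eef_pos: [582.4, -309.9, 145.5]
eef_rot: [3.142, 0.0, 2.618]
wrist_force: [-0.2, 1.1, 1.1]
23.4 [-0.25  1.12  1.1 ] [ 582.4  -309.91  145.53]
23.5 [-0.57 -0.06  1.56] [ 582.38 -309.91  145.47]
23.6 [-0.06  0.3   0.9 ] [ 582.38 -309.91  145.46]
23.7 [-0.95  0.57  1.16] [ 582.34 -309.89  145.4 ]
23.8 [-0.02 -0.17  1.14] [ 582.35 -309.91  145.39]
23.9 [0.04 0.35 0.85] [ 582.37 -309.89  145.37]
```

```bash
cat > f.py <<'E'
from cell import manip
s=manip.read_state();print(s['clock'],s['wrist_force'].round(2),s['eef_pos'].round(2),s['eef_rot'].round(4))
E
python3 -m creep '0 0 0.3 0 0 0;0 0 0.5 0 0 0;0 0 0.5 0 0 0;0 0 0.5 0 0 0' >/dev/null; python3 f.py
python3 -m creep '0 0 0.2 0 0 0;0 0 0.4 0 0 0;0 0 0.4 0 0 0;0 0 0.4 0 0 0' >/dev/null; python3 f.py
python3 -m creep '0 0 0.2 0 0 0;0 0 0.4 0 0 0;0 0 0.4 0 0 0;0 0 0.4 0 0 0' >/dev/null; python3 f.py
```

```text
24.4 [0.65 0.09 1.52] [ 582.36 -309.91  144.92] [-3.1416e+00  1.0000e-04  2.6178e+00]
24.8 [-0.32 -0.39  2.4 ] [ 582.36 -309.91  144.52] [3.1416e+00 1.0000e-04 2.6178e+00]
25.2 [0.04 0.56 5.13] [ 582.44 -309.94  144.4 ] [-3.1415e+00  5.0000e-04  2.6178e+00]
```

```bash
python3 -m creep '0 0 0.15 0 0 0;0 0 0.25 0 0 0;0 0 0.25 0 0 0;0 0 0.25 0 0 0' >/dev/null; python3 f.py
for i in 1 2 3; do python3 -m creep '0 0 0 0 0 0;0 0 0 0 0 0;0 0 0 0 0 0' >/dev/null; python3 f.py; done
```

```text
25.6 [-0.45  0.61  6.46] [ 582.49 -309.98  144.38] [3.1416e+00 8.0000e-04 2.6178e+00]
25.9 [-0.42 -0.25  6.45] [ 582.49 -309.99  144.37] [3.1416e+00 8.0000e-04 2.6178e+00]
26.2 [-1.7   0.78  6.98] [ 582.5  -309.98  144.39] [-3.1415e+00  8.0000e-04  2.6178e+00]
26.5 [-0.39  0.88  6.92] [ 582.48 -309.99  144.36] [-3.1415e+00  8.0000e-04  2.6178e+00]
```

```bash
python3 -m creep '0 0 0.1 0 0 0;0 0 0.1 0 0 0;0 0 0.1 0 0 0' >/dev/null; python3 f.py
python3 - <<'E'
from h import *
s=manip.read_state();im,d,P=snap("wrist");e=s["eef_pos"];f=67
print("case",blob(P,e[:2],32,f+38,f+74),"grip",blob(P,e[:2],20,f+110,f+118),"stack",[fit(P,(581,-309),a,b,30.5) for a,b in((35,41),(27,33),(19,26))])
cv2.imwrite("pics/w9.png",cv2.resize(im[140:300,170:340,::-1],(680,600),interpolation=cv2.INTER_CUBIC))
E
```

```text
26.8 [-0.38  0.18  7.01] [ 582.52 -309.99  144.38] [-3.1416e+00  9.0000e-04  2.6178e+00]
case (1522, array([ 574.9, -303.2,  127.3]), 'circ', 580.4, -310.1, 25.4, 'rect', array([ 580.4, -310. ]), array([45.2, 25. ]), 87) grip (1611, array([ 580.8, -309.2,  180.4]), 'circ', 577.9, -307.2, 18.3, 'rect', array([ 583.1, -309.3]), array([35.7, 21.7]), 65) stack [(array([ 582. , -309.7]), 31, 0.22), (array([ 581.7, -309.5]), 18, 0.11), (array([ 581.3, -309.3]), 17, 0.11)]
```

View pics/w9.png

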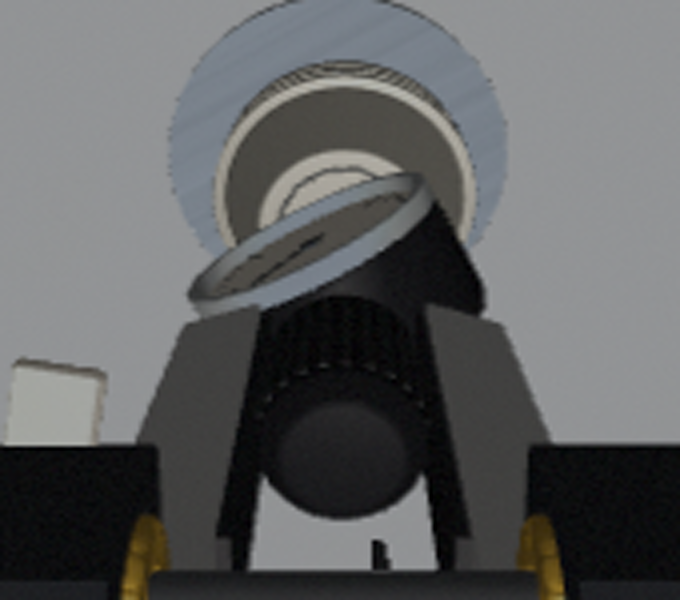

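The gauge is centred and upright on the stack: its axis is within about 1 mm of the ring centre, the push is about 8.5 N, and the dial faces the front. I'm handing in.

```bash
python3 -c "
from cell import manip
print(manip.sign_off())"
```

```text
the job is handed in; nothing more can be done
None
```

Both loose caps are nested straight on the anvil cap, and I handed in with the gauge still held upright on the top ring at about 8.5 N, dial to the front, after about 27 s; the hand-in call returned no verdict.

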